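# Release the tile press: lift the pawl, wind back to the stop, drop the pawl

## Robot

A 6-joint arm with a two-finger parallel gripper is mounted at the origin on the work surface. World frame = base frame: x ahead of the robot, y to its left, z up, the work surface at z = 0. Lengths are in m, angles in rad, forces in N, time in s.
With the tool pointing down it reaches from about 0.275 to 0.85 m from the base axis. Payload 19 kg.
Tool frame: the origin (TCP) lies midway between the tips of the shut fingers; the grasp point (between the pads) lies 19 mm behind it; z points along the fingers, y is the direction in which the jaws open and shut (so a half turn about z gives the same grasp; the last joint's range is limited). The gripper opens to 85 mm and grips with 20 to 120 N. Pads are 22 mm wide; open, the fingers measure 114 mm over their backs; the gripper's body (76 mm by 85 mm) begins 54 mm behind the grasp point. The pads swing forward as they close: fully open they stand 13 mm farther back than shut.
Start: joints at [-1.373, 0.15, 1.437, -0, 1.554, -0.134], TCP at [0.187, -0.544, 0.231] pointing down, gripper open.
Joint ranges: [-2.8, 2.8], [-0.68, 2.1], [0.12, 2.68], [-1.39, 4.53], [0.16, 2.79], [-2.81, 2.81]. Speed limits (rad/s): [1.89, 1.89, 2.22, 3.01, 3.01, 3.01].

## Interface

Orientations are given as a unit quaternion [x, y, z, w].
In Python, from station import * gives the robot as it stands.
- The arm moves only by the tool drive_tool, never from a script. Its argument "commands" is a list that holds one entry, the list of rows, each a list of 5 numbers: the opening, from 0 (shut) to 1 (fully open), then the shift along the tool's x, y, z in units of 30 mm (1.0 is 30 mm), then the turn about the tool's z in units of 6 degrees (1.0 is 6 degrees). In form: [[[hand, tx, ty, tz, turn], ...]]. A call has 1 to 5 rows; each row shifts and turns the pose as measured when the row begins, along the tool's axes as they then stand; what a row does not reach is not made up. A row lasts 1/12 s, in which the tool goes at most 41.7 mm and 7.16 degrees, less where a joint would pass 70% of its speed; a pose out of reach is approached as far as the arm can. A call is refused whole if a number of a shift passes 1 or a number of a turn 1, either way. A call with a gripper value outside its range is refused whole. The fingers move at their own pace and stop on an object; "newtons" is the grip in N (left out, the last holds). Time passes only in rows, so rows that do not move let the fingers close. It gives the time, the measured TCP pose, the force and the opening at its end, in the units of the state.
- get_state(): the state, without advancing time (a new reading comes with each control period).
- snapshot(name): name is "side" or "top" or "wrist"; returns a dict with "image" (480x640x3 uint8, red, green, blue), "vfov" (degrees; the focal length in pixels is half the picture's height over the tangent of half this angle, whatever the lens; pixels are square), "cx", "cy" (the principal point, pixels), "rvec" (rotation vector, rad) and "tvec" (3), from world to camera coordinates, as OpenCV has them; the wrist camera has in their place "mount" (4x4, takes a point from camera to tool coordinates, whose origin is the TCP and whose axes are the flange's). Camera axes: x right, y down, z forward; pixel columns grow to the right and rows downward; lengths in m; the calibration is good to about 2 mm. A picture is of the moment at which its call begins: read the wrist's pose just before it. There is no depth.
- job_done(): hands the job in, once; it reports no verdict.
Trained networks look in a picture, given as the dict that the camera call returned (one of the last four; its "shot" number tells which), for a name from the list of things; names that differ only in an ending like _2 or _b are one class to them, and where a whole thing is asked for, a point or a joint stands for the part that bears it (a point fixed in the world has none). Each returns a list of dicts, best first, with "score" (0 to 1); they miss things now and then, are a little off and sometimes report something else, mostly with a low value. They report only what shows in the picture. A call takes as long as a camera call.
- boxes_of(picture, thing): "uv" ([column, row] in pixels, amid what is visible of it).
- silhouettes(picture, thing): "mask" (480x640 bool, what is visible of it) and "uv" ([column, row] in pixels, amid what is visible of it).
The state is a dict: "time": time; "joints": joint angles; "qvel": joint speeds; "tau": joint torques, N m; "eef_pos": TCP position; "eef_rot": TCP orientation; "wrist_force": force on the tool from outside, world axes, zero at the start; "moment": the same for the moment, N m; "width": finger opening in m.
Only numpy, scipy, OpenCV 4.12 (cv2) and the standard library are available. Lean on these libraries where they do the work, as an engineer would, in place of code of your own. Each camera call takes 0.05 s, during which the arm holds its last target. There are 200 camera calls.

## Task

Open up the tile press: lift the red holding pawl out of the wheel's teeth and flip it right over backwards so that it stays up, then wind the handwheel back (counter-clockwise seen from above) by its black knob until its red finger meets the rubber-capped stop and leans lightly on it, about 6 N (never more than 12 N, which would bruise the rubber). Leave the wheel leaning on the stop, lay the pawl back down on the teeth so the press cannot creep, and never force the wheel back against the pawl. Do not disturb the other things on the table.

Things in the scene. Friction and masses are not known exactly. Their poses are not given: they have to be found in the camera images.
- press: Blue bench tile press on a 240 x 320 mm base; fixed, at a new place and yaw each time. Origin under the centre of the base, on the wheel's upright axis; z up. The crosshead runs along its y; the pawl stands at the -y end. Heights over the table: wheel disc top 140 mm, tooth crests 147, hub boss 156, knob top 199, pawl tab top 203 (pawl down), stop block 149.
- hub: Fixed hub carrying the handwheel. Origin on the wheel's upright axis, 122 mm above the table. The handwheel is a 194 mm steel disc with 20 saw teeth, 7 mm high, standing on its rim 80 to 96 mm from the axis, a black knob, and a red finger, 10 mm wide, that sticks out to 124 mm from the axis in the knob's direction.
- handwheel (a joint): Angle of the handwheel, rad; grows counter-clockwise seen from above (winding back). At q the knob and the red finger point in the direction q counter-clockwise from the press's +x. Starts between 0 and 0.9. It stays where it is left; its drag is 0.4 N m, 7 N at the knob. With the pawl down it winds back by one tooth (0.31) at most before it jams on the pawl.
- knob_grip (a point): Centre of the grip of the black round knob on the wheel, 26 mm across, 47 mm tall, upright, free to spin on its own stem. 60 mm from the wheel's axis, 178 mm above the table; it is held from above and led round its circle with the hand's direction kept fixed.
- pawl (a joint): Angle of the red pawl, rad: 0 with its nose at the bottom of a tooth gap, up to 0.2 when it rests on a tooth, about 1.0 at its tipping point, 1.75 flipped fully back on its stop, where it stays by its own weight. It falls towards whichever side it leans.
- pawl_tab (a point): Middle of the grip of the pawl's upright red tab, 16 mm wide along the hinge axis, 10 mm thick, 45 mm tall. With the pawl down it lies 37 mm from the hinge towards the wheel's axis and 35 mm above the hinge. Pinched across its 16 mm width it turns between the pads while the hand keeps pointing down.
- pawl_hinge (a point): Point on the pawl's hinge, on top of the pawl's post: 125 mm from the wheel's axis towards the press's -y, 150 mm above the table. The hinge axis is level, along the press's x axis; the pawl is opened by swinging its tab up and outwards, away from the wheel.
- pawl_post: Post that carries the pawl, fixed on the crosshead. Origin under the post, 125 mm from the wheel's axis, 122 mm above the table; its own x axis points away from the wheel, its y axis along the hinge.
- collar: Aluminium quadrant round the wheel; fixed; origin on the wheel's axis. On it a yellow stop block is clamped at a new, untold place each time: the red finger meets its black sprung rubber cap, 109 mm from the axis, at a wheel angle of 1.6 to 2.4: feel for it. The cap gives with 12 N m per rad of wheel; 6 N on it is 11 N more than the drag at the knob. Let go, the drag keeps 3 N on it.
- scraper: Steel scraper, 30 x 70 x 6 mm, lying on the press's base. Bystander.
- glaze_jar: White glaze jar, 68 mm wide, 95 mm tall. Bystander.
- mug: Terracotta mug, 80 mm wide, 95 mm tall. Bystander.
- tile: Terracotta tile, 100 x 100 x 10 mm. Bystander.
- mould: Plaster block mould, 130 x 130 x 30 mm. Bystander.
- brush: Brush, 200 mm long, wooden handle. Bystander.
- ruler: Aluminium ruler, 30 x 300 x 4 mm. Bystander.

How it is judged:
On the way, in this order (a step that is already met when the one before it is completed fails the run):
1. the pawl is flipped back over its tipping point (value of joint pawl above 1.4 rad), for 0.2 s.
2. the wheel is wound back until its finger pushes the stop with more than 3.5 N (contact force between hub and collar above 3.5 N and value of joint handwheel above 1.45 rad), for 0.3 s.
At the end, for the whole second after the job is handed in: The pawl lies on the teeth again (below 0.25 rad), the wheel has been wound back (beyond 1.45 rad) and its red finger still leans on the stop's cap (more than 0.5 N; the drag keeps some 3 N there), and wheel and pawl are at rest (value of joint pawl below 0.25 rad and contact force between hub and collar above 0.5 N and value of joint handwheel above 1.45 rad and velocity of joint handwheel between -0.05 and 0.05 rad/s and velocity of joint pawl between -0.05 and 0.05 rad/s); the robot touches nothing.
It fails at once if the wheel pushes the stop with more than 12 N (contact force between hub and collar above 12 N).
It fails at once if the wheel is forced against the pawl with more than 15 N (contact force between hub and pawl_post above 15 N).
It fails at once if a bystander is moved by more than 20 mm (distance of any of scraper, glaze_jar, mug, tile, mould, brush, ruler from where it was at the start of the episode above 0.02 m).
It also fails if it takes over 61 s, if anything falls off the work surface, if the arm or the gripper's body presses on something with over 40 N, if the wrist force passes 120 N, or if a joint passes its speed limit or range.

## Working session

There is one attempt and no reset: what is moved stays moved. The work goes in short steps, Python scripts to look and compute and a tool call to move; the robot and the scene stay as the last step left them, time stands still between calls to the robot, and variables do not carry over. Pictures are saved under pics/ and viewed, about 8 in all and at most 12, crops included, and the job is handed in when it is done.

Besides the shell and the picture viewer there is one more tool, called after "Emit:" as name(argument=value, ...), one argument or row to a line, values as JSON. drive_tool: Moves the arm, as the interface text tells. Its arguments: {"type":"object","properties":{"commands":{"type":"array"},"newtons":{"type":"number"}},"required":["commands"]}

```bash
mkdir -p pics; ls; cat > h.py <<'E'
from station import *
import numpy as np, cv2
from scipy.spatial.transform import Rotation as R
def K(p):
    f=240/np.tan(np.radians(p["vfov"])/2); return np.array([[f,0,p["cx"]],[0,f,p["cy"]],[0,0,1]])
def cam(p,s=None):
    if "rvec" in p:
        Rm=cv2.Rodrigues(np.array(p["rvec"],float))[0]; return Rm,np.array(p["tvec"],float)
    T=np.eye(4);T[:3,:3]=R.from_quat(s["eef_rot"]).as_matrix();T[:3,3]=s["eef_pos"]
    W=np.linalg.inv(T@np.array(p["mount"]));return W[:3,:3],W[:3,3]
def unproj(p,uv,z,s=None):
    Rm,t=cam(p,s);d=Rm.T@np.linalg.inv(K(p))@np.array([uv[0],uv[1],1.]);c=-Rm.T@t
    return c+d*(z-c[2])/d[2]
def proj(p,X,s=None):
    Rm,t=cam(p,s);q=K(p)@(Rm@np.array(X)+t);return q[:2]/q[2]
E
python3 - <<'E'
from h import *
s=get_state();print(s)
for n in("top","side"):
    p=snapshot(n);cv2.imwrite(f"pics/{n}0.png",p["image"][:,:,::-1])
    for t,z in(("press",.06),("hub",.14),("knob_grip",.178),("pawl_tab",.185),("pawl_post",.14),("collar",.14),("pawl",.16)):
        for d in boxes_of(p,t)[:2]: print(n,t,round(d["score"],2),np.round(d["uv"],1),unproj(p,d["uv"],z).round(3))
    print(n, (-cam(p)[0].T@cam(p)[1]).round(3),p["vfov"])
E
```

```text
pics
{'time': 0.0, 'joints': array([-1.37297791e+00,  1.50952196e-01,  1.43798183e+00, -6.77907460e-06,
        1.55381675e+00, -1.34042684e-01]), 'qvel': array([-0.00144085, -0.00121039, -0.00141153, -0.00061363, -0.0009618 ,
       -0.00180527]), 'tau': array([ 6.21222680e-04, -7.13053393e+01, -5.70870781e+01, -1.17831373e-04,
        8.91781761e-03, -7.60341823e-05]), 'eef_pos': array([ 0.18724593, -0.54340795,  0.23071921]), 'eef_rot': array([ 9.86264908e-01,  1.65170202e-01, -2.18491890e-05, -5.78658795e-04]), 'wrist_force': array([-0.59646274,  0.37662899, -0.25549974]), 'moment': array([ 0.02375993,  0.03500699, -0.00814471]), 'width': 0.08564992166157016}
top press 0.63 [375.6 300.1] [ 0.485 -0.124  0.06 ]
top hub 0.8 [341.9 263.8] [ 0.55  -0.048  0.14 ]
top hub 0.22 [377.6 298.5] [ 0.477 -0.118  0.14 ]
top knob_grip 0.88 [344.9 268.1] [ 0.533 -0.051  0.178]
top knob_grip 0.48 [312.7 180.6] [0.717 0.01  0.178]
top pawl_tab 0.74 [394.6 262.9] [ 0.541 -0.149  0.185]
top pawl_tab 0.57 [342.  263.3] [ 0.541 -0.046  0.185]
top pawl_post 0.81 [396.8 264.4] [ 0.547 -0.16   0.14 ]
top pawl_post 0.57 [460.7 278.5] [ 0.516 -0.289  0.14 ]
top collar 0.83 [306.9 306.9] [0.462 0.024 0.14 ]
top collar 0.27 [342.  263.7] [ 0.55  -0.048  0.14 ]
top pawl 0.53 [395.6 262.9] [ 0.546 -0.155  0.16 ]
top [0.347 0.003 1.094] 53.569137077629776
side press 0.55 [328.8 325.5] [ 0.533 -0.164  0.06 ]
side hub 0.91 [326.6 254.3] [ 0.553 -0.049  0.14 ]
side knob_grip 0.75 [324.6 256. ] [ 0.543 -0.082  0.178]
side knob_grip 0.56 [330.8 298.1] [ 0.535 -0.178  0.178]
side pawl_tab 0.78 [331.8 284.3] [ 0.542 -0.154  0.185]
side pawl_post 0.77 [335.7 299.1] [ 0.548 -0.157  0.14 ]
side collar 0.96 [276.6 252.7] [ 0.456 -0.023  0.14 ]
side pawl 0.5 [333.6 286.7] [ 0.547 -0.143  0.16 ]
side [ 0.43  -0.683  0.951] 49.931021874478645
```

View pics/top0.png

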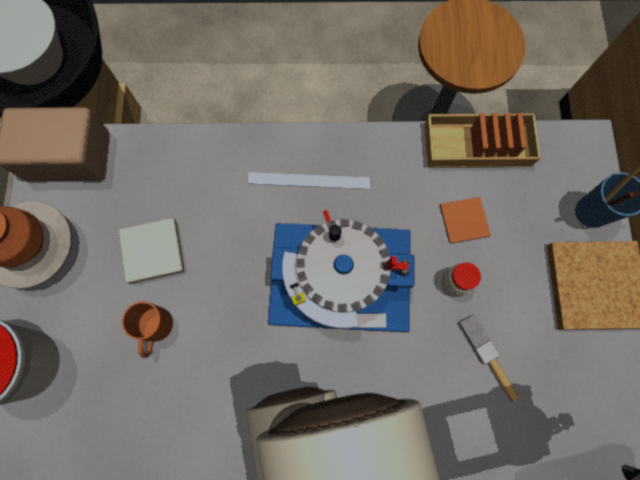

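View pics/side0.png

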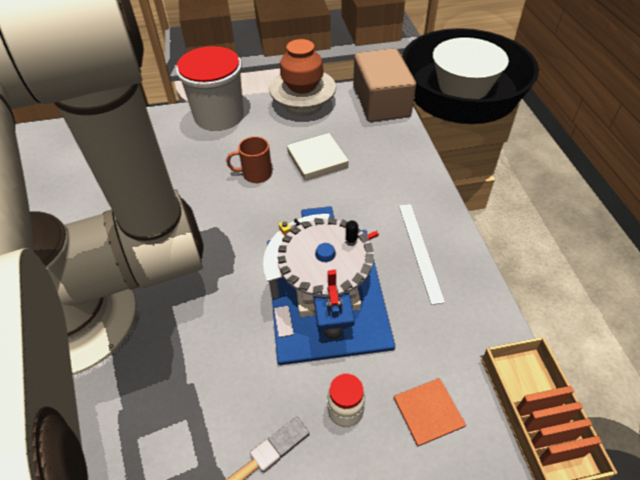

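The top view shows the wheel centre at about (344,264), the knob at (335,232) and the finger tip at (326,213). The pawl tab is at about (400,265) and the yellow stop at (297,294). The press yaw is small, so I'll refine it with colour segmentation.

```bash
python3 - <<'E'
from h import *
p=snapshot("top");q=snapshot("side")
def segs(p,name,roi,hs):
    im=p["image"];h=cv2.cvtColor(im,cv2.COLOR_RGB2HSV).astype(int);H,S,V=h[...,0],h[...,1],h[...,2]
    m={"red":((H<8)|(H>172))&(S>150)&(V>80),"blue":(H>100)&(H<125)&(S>130),"black":(V<45),"yellow":(H>20)&(H<35)&(S>150)}[hs]
    k=np.zeros(m.shape,bool);x0,y0,x1,y1=roi;k[y0:y1,x0:x1]=True;m&=k
    v,u=np.nonzero(m)
    if len(u): print(name,len(u),np.mean(u).round(1),np.mean(v).round(1),"u",u.min(),u.max(),"v",v.min(),v.max())
    return m,np.array([np.mean(u),np.mean(v)]) if len(u) else None
b1=segs(p,"boss top",(330,250,358,278),"blue")[1];b2=segs(q,"boss side",(308,238,343,268),"blue")[1]
print(unproj(p,b1,.156),unproj(q,b2,.154))
k=segs(p,"knob",(322,218,345,243),"black")[1];print(unproj(p,k,.185))
k=segs(q,"knobS",(340,215,362,248),"black")[1];print(unproj(q,k,.178))
f=segs(p,"finger",(318,205,334,226),"red")[1];print(unproj(p,f,.14))
y=segs(p,"stop",(285,280,310,308),"yellow")[1];print(unproj(p,y,.149))
t=segs(p,"pawl",(380,250,415,280),"red")[1];print(unproj(p,t,.18))
t=segs(q,"pawlS",(322,265,345,315),"red")[1];print(unproj(q,t,.18))
m=segs(p,"base",(255,215,425,340),"blue")[0].astype(np.uint8)
c=max(cv2.findContours(m,0,1)[0],key=cv2.contourArea);r=cv2.minAreaRect(c);print(r)
B=cv2.boxPoints(r)
print(np.array([unproj(p,x,.02) for x in B]).round(3))
a=p["image"][205:340,260:425,::-1];cv2.imwrite("pics/c.png",np.hstack([cv2.resize(a,(400,327)),cv2.resize(q["image"][200:360,255:405,::-1],(307,327))]))
E
```

```text
boss top 257 343.2 263.9 u 334 352 v 255 272
boss side 257 325.0 252.1 u 316 334 v 244 260
[ 0.54588164 -0.04951302  0.156     ] [ 0.54917956 -0.05342156  0.154     ]
knob 144 334.3 232.6 u 329 340 v 225 240
[ 0.60342212 -0.03164781  0.185     ]
knobS 217 351.3 231.6 u 341 357 v 221 242
[ 0.60731099 -0.03226493  0.178     ]
finger 40 326.4 215.5 u 324 329 v 210 220
[ 0.6537328  -0.01742542  0.14      ]
stop 65 297.9 299.2 u 292 304 v 294 304
[0.47654258 0.04211991 0.149     ]
pawl 143 398.1 264.2 u 391 407 v 257 269
[ 0.53912065 -0.15604002  0.18      ]
pawlS 193 332.6 289.5 u 328 338 v 270 304
[ 0.54149801 -0.16200898  0.18      ]
base 5077 342.6 279.6 u 268 413 v 224 331
((386.9512023925781, 279.549072265625), (52.75448989868164, 102.8507308959961), 6.20344877243042)
[[ 0.429 -0.08   0.02 ]
 [ 0.666 -0.114  0.02 ]
 [ 0.651 -0.237  0.02 ]
 [ 0.415 -0.197  0.02 ]]
```

View pics/c.png

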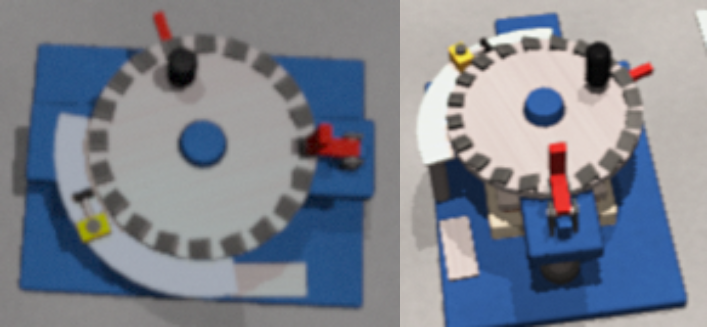

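The axis is at about (0.547,-0.051). The finger and knob point about 17° from world x, and the cap is near 115–120°. I'll write a row planner and go above the pawl for a wrist look.

```bash
cat >> h.py <<'E'
def plan(wps,ang=None,n=None,hand=1,step=.028):
    """rows through world waypoints (TCP), tool pointing down; ang = final world angle of tool y (deg)"""
    s=get_state();P=np.array(s["eef_pos"]);M=R.from_quat(s["eef_rot"]).as_matrix()
    a=np.degrees(np.arctan2(M[1,1],M[0,1]));da=0 if ang is None else (ang-a+180)%360-180
    pts=[]
    A=P
    for w in wps:
        w=np.array(w);k=n or max(1,int(np.ceil(np.linalg.norm(w-A)/step)))
        pts+=[A+(w-A)*(i+1)/k for i in range(k)];A=w
    N=max(len(pts),int(np.ceil(abs(da)/5.9)));pts+=[pts[-1]]*(N-len(pts));rows=[];C=P
    for i,w in enumerate(pts):
        th=np.radians(a+da*i/N);y=np.array([np.cos(th),np.sin(th),0]);z=np.array([0,0,-1.]);x=np.cross(y,z)
        d=(w-C)/.03;C=w;rows.append([hand]+[round(float(d@v),2) for v in(x,y,z)]+[round(-da/N/6,2)])
    print("a",round(a,1),"da",round(da,1),len(rows))
    for i in range(0,len(rows),5):print([rows[i:i+5]])
E
python3 -c "
from h import *
plan([[.543,-.16,.27]],-2.5)"
```

```text
a -71.0 da 68.5 19
[[[1, 0.81, -0.43, -0.07, np.float64(-0.6)], [1, 0.83, -0.38, -0.07, np.float64(-0.6)], [1, 0.86, -0.33, -0.07, np.float64(-0.6)], [1, 0.88, -0.27, -0.07, np.float64(-0.6)], [1, 0.89, -0.22, -0.07, np.float64(-0.6)]]]
[[[1, 0.9, -0.16, -0.07, np.float64(-0.6)], [1, 0.91, -0.1, -0.07, np.float64(-0.6)], [1, 0.92, -0.05, -0.07, np.float64(-0.6)], [1, 0.92, 0.01, -0.07, np.float64(-0.6)], [1, 0.92, 0.07, -0.07, np.float64(-0.6)]]]
[[[1, 0.91, 0.13, -0.07, np.float64(-0.6)], [1, 0.9, 0.18, -0.07, np.float64(-0.6)], [1, 0.89, 0.24, -0.07, np.float64(-0.6)], [1, 0.87, 0.29, -0.07, np.float64(-0.6)], [1, 0.85, 0.35, -0.07, np.float64(-0.6)]]]
[[[1, 0.83, 0.4, -0.07, np.float64(-0.6)], [1, 0.8, 0.45, -0.07, np.float64(-0.6)], [1, 0.77, 0.5, -0.07, np.float64(-0.6)], [1, 0.74, 0.55, -0.07, np.float64(-0.6)]]]
```

Emit:
drive_tool(
  commands=[
    [[1,0.81,-0.43,-0.07,-0.6],[1,0.83,-0.38,-0.07,-0.6],[1,0.86,-0.33,-0.07,-0.6],[1,0.88,-0.27,-0.07,-0.6],[1,0.89,-0.22,-0.07,-0.6]],
  ],
)

```text
time: 1.32
eef_pos: [0.2804, -0.442, 0.2405]
eef_rot: [0.948, 0.319, -0.0, -0.001]
wrist_force: [0.3, 0.2, 0.1]
width: 0.0855
```

Emit:
drive_tool(
  commands=[
    [[1,0.9,-0.16,-0.07,-0.6],[1,0.91,-0.1,-0.07,-0.6],[1,0.92,-0.05,-0.07,-0.6],[1,0.92,0.01,-0.07,-0.6],[1,0.92,0.07,-0.07,-0.6]],
  ],
)

```text
time: 1.73
eef_pos: [0.3767, -0.3344, 0.252]
eef_rot: [0.882, 0.47, -0.0, -0.0]
wrist_force: [0.6, -0.5, -0.5]
width: 0.0854
```

Emit:
drive_tool(
  commands=[
    [[1,0.91,0.13,-0.07,-0.6],[1,0.9,0.18,-0.07,-0.6],[1,0.89,0.24,-0.07,-0.6],[1,0.87,0.29,-0.07,-0.6],[1,0.85,0.35,-0.07,-0.6]],
  ],
)

```text
time: 2.15
eef_pos: [0.4716, -0.2248, 0.2638]
eef_rot: [0.793, 0.609, 0.0, 0.0]
wrist_force: [-0.1, -0.4, 0.6]
width: 0.0854
```

```bash
sed -i 's/\[round(-da/[round(float(-da)/' h.py; sed -i 's/float(-da)\/N\/6,2/float(-da\/N\/6),2/' h.py; python3 -c "
from h import *
s=get_state();print(s['eef_pos'],s['eef_rot'],s['time'])
plan([[.543,-.16,.27]],-2.5)"
```

```text
[ 0.47157526 -0.22479995  0.26383804] [7.93146701e-01 6.09030475e-01 4.87318225e-05 4.34040180e-04] 2.15
a -15.0 da 12.5 4
[[[1, 0.68, 0.44, -0.05, -0.52], [1, 0.65, 0.47, -0.05, -0.52], [1, 0.62, 0.51, -0.05, -0.52], [1, 0.6, 0.54, -0.05, -0.52]]]
```

Emit:
drive_tool(
  commands=[
    [[1,0.68,0.44,-0.05,-0.52],[1,0.65,0.47,-0.05,-0.52],[1,0.62,0.51,-0.05,-0.52],[1,0.6,0.54,-0.05,-0.52],[0.6,0,0,0,0]],
  ],
)

```text
time: 2.57
eef_pos: [0.5484, -0.1516, 0.2709]
eef_rot: [0.715, 0.699, 0.001, 0.001]
wrist_force: [0.6, 1.0, -0.0]
width: 0.0755
```

```bash
python3 - <<'E'
from h import *
s=get_state();p=snapshot("wrist");print(s["eef_pos"],s["width"])
print(np.array(p["mount"]).round(3),p["vfov"])
cv2.imwrite("pics/w1.png",p["image"][:,:,::-1])
for X in((.542,-.139,.203),(.5415,-.176,.15),(.547,-.051,.156)):print(proj(p,X,s).round(1))
for t,z in(("pawl_tab",.185),("hub",.14),("pawl_post",.14)):
    for d in boxes_of(p,t)[:2]: print(t,round(d["score"],2),np.round(d["uv"],1),unproj(p,d["uv"],z,s).round(3))
E
```

```text
[ 0.54838094 -0.15160598  0.27092427] 0.07547740197096318
[[-0.    -0.959 -0.284  0.074]
 [ 1.    -0.     0.     0.   ]
 [-0.    -0.284  0.959 -0.141]
 [ 0.     0.     0.     1.   ]] 58.55236156114313
[299.9 242.2]
[303.3 273.9]
[306.1  66.3]
pawl_tab 0.69 [302.5 240.7] [ 0.543 -0.143  0.185]
pawl_tab 0.22 [194.2 183.3] [ 0.486 -0.11   0.185]
hub 0.73 [310.5  92.5] [ 0.549 -0.064  0.14 ]
pawl_post 0.67 [299.5 249.9] [ 0.539 -0.163  0.14 ]
```

View pics/w1.png

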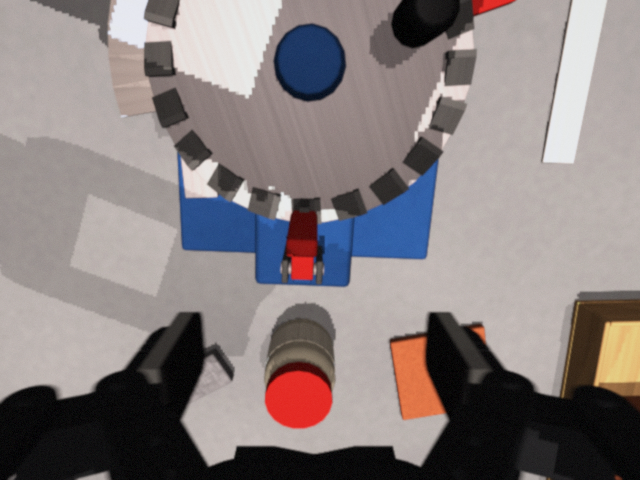

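The boss is at (310,61), the hinge pins at (290..318,271), the tab centre column is 302, and the base edge runs (183,248)-(428,257).

```bash
python3 - <<'E'
from h import *
s=get_state();p=snapshot("wrist");im=p["image"]
h=cv2.cvtColor(im,cv2.COLOR_RGB2HSV).astype(int);H,S,V=h[...,0],h[...,1],h[...,2]
b=(H>95)&(H<130)&(S>120);b2=b.copy();b2[:,:270]=0;b2[:,350:]=0;b2[:20]=0;b2[105:]=0
v,u=np.nonzero(b2);print("boss",u.mean(),v.mean());A=unproj(p,(u.mean(),v.mean()),.156,s);print(A)
r=((H<8)|(H>172))&(S>150);r[:205]=0;r[285:]=0;r[:,:280]=0;r[:,330:]=0
v,u=np.nonzero(r)
for w in range(v.min(),v.max(),6):
    q=u[v==w];print(w,q.min(),q.max(),end="; ")
Hn=unproj(p,(303,271),.150,s);print("hinge",Hn,np.linalg.norm((Hn-A)[:2]),"yaw",np.degrees(np.arctan2((Hn-A)[0],-(Hn-A)[1])))
e=[unproj(p,x,.0,s) for x in((183,248),(428,257))];d=e[1]-e[0];print("edge",np.degrees(np.arctan2(d[1],d[0])),np.linalg.norm(d))
# bottom edge fits
pts=[(c,np.nonzero(b[:,c])[0].max()) for c in list(range(190,250,5))+list(range(365,425,5))]
f=np.polyfit(*np.array(pts).T,1);e=[unproj(p,(x,np.polyval(f,x)),.02,s) for x in(190,420)];d=e[1]-e[0];print("edge fit",np.degrees(np.arctan2(d[1],d[0])))
plan([[.543,-.139,.166]],-2.5)
E
```

```text
boss 312.618212807402 55.98563428293158
[ 0.54883211 -0.04890031  0.156     ]
205 300 301; 211 296 320; 217 295 320; 223 294 320; 229 293 320; 235 292 321; 241 291 322; 247 291 322; 253 295 317; 259 296 317; 265 296 317; 271 296 316; hinge [ 0.53846565 -0.17702064  0.15      ] 0.12853902758691757 yaw -4.625831487959072
edge -4.014004538490039 0.2476248525355529
edge fit -1.5058433903304185
a -1.8 da -0.7 4
[[[1, 0.13, -0.03, 0.87, 0.03], [1, 0.13, -0.03, 0.87, 0.03], [1, 0.13, -0.03, 0.87, 0.03], [1, 0.13, -0.03, 0.87, 0.03]]]
```

```bash
python3 - <<'E'
from h import *
s=get_state();p=snapshot("wrist");im=p["image"]
h=cv2.cvtColor(im,cv2.COLOR_RGB2HSV).astype(int);H,S,V=h[...,0],h[...,1],h[...,2]
A=unproj(p,(312,56),.156,s);Hn=unproj(p,(306.5,266),.15,s)
print(A,Hn,np.linalg.norm((Hn-A)[:2]),np.degrees(np.arctan2((Hn-A)[0],-(Hn-A)[1])),"tabtop",unproj(p,(306.5,243),.203,s))
E
python3 - <<'E'
import sys;sys.path.insert(0,'.')
from h import *
p=snapshot("wrist");cv2.imwrite("pics/w2.png",cv2.resize(p["image"][20:300,160:480,::-1],(640,560)))
E
```

```text
[ 0.54845309 -0.04913868  0.156     ] [ 0.5407683  -0.17392775  0.15      ] 0.12502546261344769 -3.523951364865722 tabtop [ 0.54270834 -0.14275803  0.203     ]
```

View pics/w2.png

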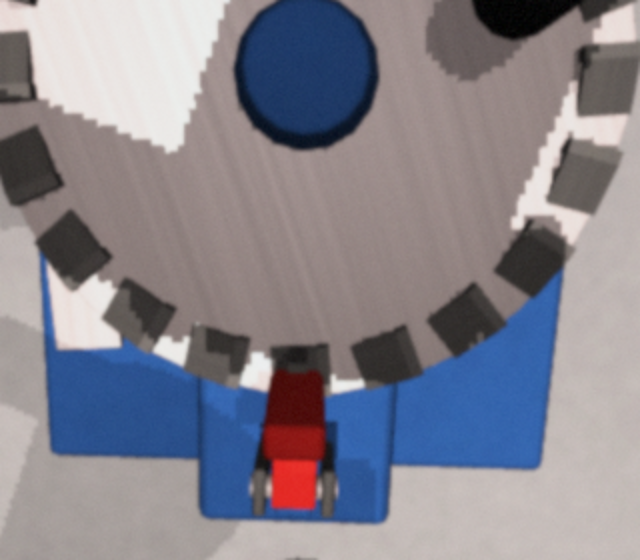

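The refined axis is (0.5485,-0.0495) with yaw -3.5°, and the hinge is (0.541,-0.174,0.15). Measured hinge distance is 0.1225–0.125 against 0.125 expected, and the base edge gives -3.4°. I'll descend on the tab.

```bash
python3 -c "
from h import *
plan([[.543,-.139,.22],[.543,-.139,.169]],-3.5,hand=.5)"
```

```text
a -1.8 da -1.7 4
[[[0.5, 0.26, -0.05, 0.85, 0.07], [0.5, 0.26, -0.06, 0.85, 0.07], [0.5, 0.0, 0.0, 0.85, 0.07], [0.5, 0.0, 0.0, 0.85, 0.07]]]
```

Emit:
drive_tool(
  commands=[
    [[0.5,0.26,-0.05,0.85,0.07],[0.5,0.26,-0.06,0.85,0.07],[0.5,0.0,0.0,0.0,0.07],[0.5,0.0,0.0,0.85,0.07],[0.5,0.0,0.0,0.4,0]],
  ],
)

```text
time: 3.33
eef_pos: [0.5429, -0.1426, 0.1851]
eef_rot: [0.731, 0.683, 0.002, 0.005]
wrist_force: [-1.3, -0.1, -1.6]
width: 0.0427
```

```bash
python3 -c "
from h import *
s=get_state();p=snapshot('wrist');print(s['eef_pos'],s['width'],s['wrist_force'])
cv2.imwrite('pics/w3.png',p['image'][:,:,::-1])
plan([[.543,-.139,.169]],-3.5,hand=.5)"
```

```text
[ 0.54288511 -0.14262403  0.18507351] 0.042657777333011675 [-1.34961997 -0.08764705 -1.58583564]
a -3.9 da 0.4 1
[[[0.5, 0.12, -0.01, 0.52, -0.06]]]
```

View pics/w3.png

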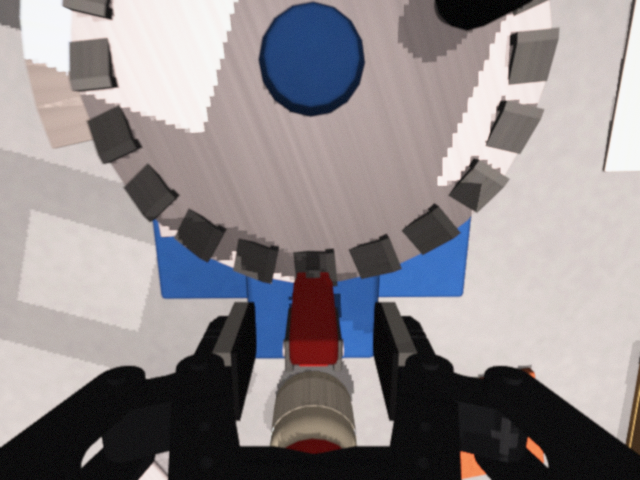

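The tab (column 315) is centred between the fingers (mid column 313). I'll lower the rest and grip.

Emit:
drive_tool(
  commands=[
    [[0.5,0.08,0,0.48,-0.06],[0.5,0,0,0,0],[0.0,0,0,0,0],[0,0,0,0,0],[0,0,0,0,0]],
  ],
  newtons=40,
)

```text
time: 3.8
eef_pos: [0.5428, -0.1427, 0.1756]
eef_rot: [0.729, 0.684, 0.001, 0.005]
wrist_force: [-12.4, 0.5, -5.9]
width: 0.0152
```

Emit:
drive_tool(
  commands=[
    [[0,0,0,0,0],[0,0,0,0,0]],
  ],
)

```text
time: 3.97
eef_pos: [0.5422, -0.1432, 0.1762]
eef_rot: [0.729, 0.684, 0.0, 0.004]
wrist_force: [4.1, -1.9, -12.9]
width: 0.0152
```

```bash
python3 - <<'E'
from h import *
s=get_state();P=s["eef_pos"];print(P,s["width"],s["wrist_force"])
n=np.array([-.061,-.998,0]);Hn=np.array([.5485,-.0495,.15])+.125*n
G=P-[0,0,-.019];r=G-Hn;a0=np.arctan2(r[2],-r@n);print("rad",np.hypot(r[2],r@n),"phi0",a0-.758)
rad=.0509;wps=[]
for phi in np.linspace(a0-.758,1.68,12)[1:]:
    a=.758+phi;wps.append(Hn-n*rad*np.cos(a)+[0,0,rad*np.sin(a)-.019])
for w in wps: w[0]+=P[0]-(Hn-n*.037)[0]
plan(wps,None,n=1,hand=0)
E
```

```text
[ 0.54220221 -0.14318655  0.17621301] 0.015170558232250152 [  4.07994515  -1.93548663 -12.88219973]
rad 0.054866421840418025 phi0 0.21053387767863652
a -3.7 da 0 11
[[[0, -0.27, -0.01, -0.01, 0.0], [0, -0.21, 0.0, -0.09, 0.0], [0, -0.22, 0.0, -0.06, 0.0], [0, -0.22, 0.0, -0.03, 0.0], [0, -0.23, 0.0, -0.0, 0.0]]]
[[[0, -0.22, 0.0, 0.03, 0.0], [0, -0.22, 0.0, 0.06, 0.0], [0, -0.21, 0.0, 0.09, 0.0], [0, -0.2, 0.0, 0.12, 0.0], [0, -0.18, 0.0, 0.14, 0.0]]]
[[[0, -0.16, 0.0, 0.16, 0.0]]]
```

```bash
cat >> h.py <<'E'
n=np.array([-.061,-.998,0]);Ax=np.array([.5485,-.0495,0]);Hn=Ax+.125*n+[0,0,.15]
def pawl(end,N,rad=.0545,a_off=.758,hand=0):
    s=get_state();P=s["eef_pos"];G=P+[0,0,.019];r=G-Hn;a0=np.arctan2(r[2],-r@n)
    print(np.round(P,4),"w",s["width"].round(4),"F",s["wrist_force"].round(1),"rad",np.hypot(r[2],r@n).round(4),"phi",round(a0-a_off,3),"t",s["time"])
    wps=[]
    for phi in np.linspace(a0-a_off,end,N+1)[1:]:
        a=a_off+phi;w=Hn-n*rad*np.cos(a)+[0,0,rad*np.sin(a)-.019];wps.append(w)
    e=P[0]-(Hn+n*(r@n))[0]
    for w in wps:w[0]+=e
    plan(wps,None,n=1,hand=hand)
E
python3 -c "
from h import *
pawl(1.75,12)"
```

```text
Traceback (most recent call last):
  File "h.py", line 34, in pawl
    print(np.round(P,4),"w",s["width"].round(4),"F",s["wrist_force"].round(1),"rad",np.hypot(r[2],r@n).round(4),"phi",round(a0-a_off,3),"t",s["time"])
                            ^^^^^^^^^^^^^^^^
AttributeError: 'float' object has no attribute 'round'
```

```bash
sed -i 's/s\["width"\].round(4)/round(s["width"],4)/' h.py
python3 -c "
from h import *
pawl(1.75,12)"
```

```text
[ 0.5422 -0.1432  0.1762] w 0.0152 F [  4.1  -1.9 -12.9] rad 0.0549 phi 0.211 t 3.9667
a -3.7 da 0 12
[[[0, -0.21, 0.0, -0.11, 0.0], [0, -0.21, 0.0, -0.09, 0.0], [0, -0.22, 0.0, -0.06, 0.0], [0, -0.23, 0.0, -0.04, 0.0], [0, -0.23, 0.0, -0.01, 0.0]]]
[[[0, -0.23, 0.0, 0.02, 0.0], [0, -0.23, 0.0, 0.05, 0.0], [0, -0.22, 0.0, 0.08, 0.0], [0, -0.21, 0.0, 0.11, 0.0], [0, -0.19, 0.0, 0.13, 0.0]]]
[[[0, -0.17, 0.0, 0.16, 0.0], [0, -0.15, 0.0, 0.18, 0.0]]]
```

Emit:
drive_tool(
  commands=[
    [[0,-0.2,0,-0.14,0],[0,-0.21,0,-0.11,0],[0,-0.22,0,-0.08,0],[0,-0.23,0,-0.05,0],[0,-0.23,0,-0.02,0]],
  ],
)

```text
time: 4.38
eef_pos: [0.5402, -0.1758, 0.1894]
eef_rot: [0.729, 0.685, 0.001, 0.002]
wrist_force: [0.5, 6.6, -10.2]
width: 0.0153
```

```bash
python3 -c "
from h import *
pawl(1.75,8)"
```

```text
[ 0.5402 -0.1758  0.1894] w 0.0153 F [  0.5   6.6 -10.2] rad 0.0585 phi 0.84 t 4.3833
a -3.6 da 0 8
[[[0, -0.2, 0.0, 0.15, 0.0], [0, -0.2, 0.0, 0.04, 0.0], [0, -0.2, 0.0, 0.06, 0.0], [0, -0.19, 0.0, 0.09, 0.0], [0, -0.18, 0.0, 0.11, 0.0]]]
[[[0, -0.16, 0.0, 0.13, 0.0], [0, -0.15, 0.0, 0.14, 0.0], [0, -0.13, 0.0, 0.16, 0.0]]]
```

Emit:
drive_tool(
  commands=[
    [[0,-0.22,0,0.12,0],[0,-0.22,0,0.06,0],[0,-0.22,0,0.08,0],[0,-0.2,0,0.1,0],[0,-0.2,0,0.12,0]],
  ],
)

```text
time: 4.8
eef_pos: [0.5381, -0.2105, 0.1799]
eef_rot: [0.729, 0.685, 0.003, 0.003]
wrist_force: [-0.2, 8.4, -6.5]
width: 0.0153
```

```bash
python3 -c "
from h import *
pawl(1.72,4,rad=.056)"
```

```text
[ 0.5381 -0.2105  0.1799] w 0.0153 F [-0.2  8.4 -6.5] rad 0.0609 phi 1.452 t 4.8
a -3.6 da 0 4
[[[0, -0.0, 0.0, 0.21, 0.0], [0, -0.09, 0.0, 0.08, 0.0], [0, -0.09, 0.0, 0.09, 0.0], [0, -0.08, 0.0, 0.1, 0.0]]]
```

Emit:
drive_tool(
  commands=[
    [[0,-0.04,0,0.16,0],[0,-0.07,0,0.14,0],[0,-0.08,0,0.12,0],[0,-0.06,0,0.12,0],[0,0,0,0,0]],
  ],
)

```text
time: 5.22
eef_pos: [0.5373, -0.2231, 0.1685]
eef_rot: [0.73, 0.684, 0.003, 0.006]
wrist_force: [1.7, 14.8, -10.5]
width: 0.015
```

```bash
python3 -c "
from h import *
pawl(1.72,4,rad=.056)
p=snapshot('side');cv2.imwrite('pics/s2.png',cv2.resize(p['image'][180:360,230:470,::-1],(720,540)))"
```

```text
[ 0.5373 -0.2231  0.1685] w 0.015 F [  1.7  14.8 -10.5] rad 0.0617 phi 1.73 t 5.2167
a -3.7 da 0 4
[[[0, 0.15, -0.0, 0.11, 0.0], [0, 0.0, -0.0, -0.0, 0.0], [0, 0.0, -0.0, -0.0, 0.0], [0, 0.0, -0.0, -0.0, 0.0]]]
```

View pics/s2.png

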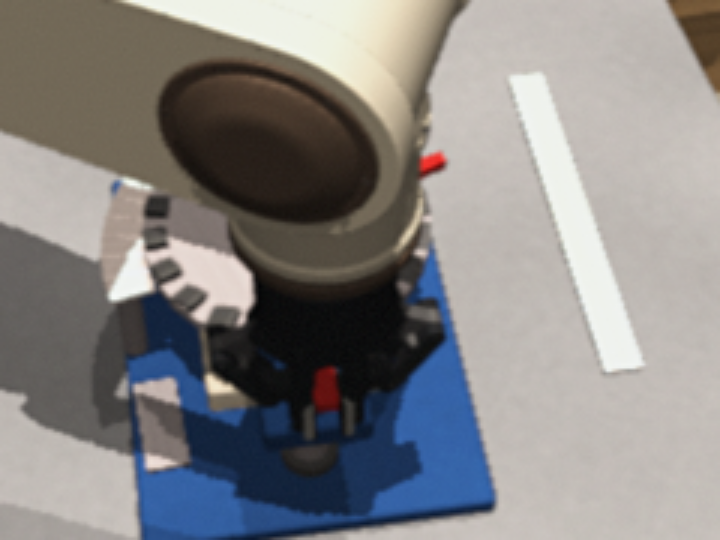

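The pawl is flipped back: the tab is over the post's outer end between the fingers. I'll release it, rise, and move over towards the knob.

Emit:
drive_tool(
  commands=[
    [[0.5,0,0,0,0],[0.5,0,0,0,0],[0.5,0,0,0,0],[0.5,0,0,-0.6,0],[0.5,0,0,-0.8,0]],
  ],
)

```text
time: 5.68
eef_pos: [0.5361, -0.2248, 0.2108]
eef_rot: [0.73, 0.683, 0.002, 0.006]
wrist_force: [0.5, -0.1, 0.4]
width: 0.0429
```

Emit:
drive_tool(
  commands=[
    [[0.6,0,0,-0.8,0],[0.6,0.8,0.3,0,0],[0.6,0.9,0.3,0,0],[0.6,0.9,0.3,0,0],[0.6,0.2,0,0,0]],
  ],
)

```text
time: 6.1
eef_pos: [0.5709, -0.1449, 0.2446]
eef_rot: [0.732, 0.681, 0.003, 0.013]
wrist_force: [0.3, 0.8, -0.4]
width: 0.0514
```

Emit:
drive_tool(
  commands=[
    [[0.6,0,0,0,0],[0.6,0,0,0,0]],
  ],
)

```text
time: 6.27
eef_pos: [0.5715, -0.1439, 0.2458]
eef_rot: [0.731, 0.682, 0.004, 0.014]
wrist_force: [0.8, 0.7, 0.1]
width: 0.0511
```

```bash
python3 - <<'E'
from h import *
s=get_state();p=snapshot('wrist');print(s['eef_pos'],s['width'],s['wrist_force'],s['time'])
cv2.imwrite('pics/w4.png',p['image'][:,:,::-1])
for t,z in(("knob_grip",.199),("hub",.14),("pawl_tab",.17)):
    for d in boxes_of(p,t)[:2]: print(t,round(d["score"],2),np.round(d["uv"],1),unproj(p,d["uv"],z,s).round(4))
E
```

```text
[ 0.57151114 -0.14394056  0.245766  ] 0.05112460587109776 [0.80119037 0.65473875 0.06149934] 6.2667
knob_grip 0.84 [252.9 100.9] [ 0.5533 -0.0631  0.199 ]
hub 0.68 [254.1 102.3] [ 0.5475 -0.0622  0.14  ]
pawl_tab 0.66 [258.9 358.1] [ 0.5379 -0.2019  0.17  ]
pawl_tab 0.64 [254.7 102.9] [ 0.5509 -0.0632  0.17  ]
```

View pics/w4.png

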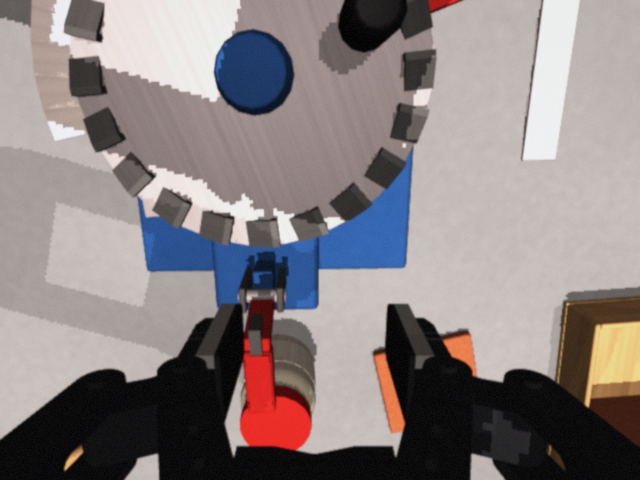

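The pawl stays flipped (tab at 259,380). The boss is at (254,72) and the knob top is near (378,12).

```bash
python3 - <<'E'
from h import *
s=get_state();p=snapshot('wrist')
A=unproj(p,(254,71),.156,s);k=unproj(p,(380,11),.199,s);print(A,k,np.linalg.norm((k-A)[:2]),np.degrees(np.arctan2(*(k-A)[[1,0]])))
e=R.from_quat(s["eef_rot"]).as_matrix();print(e.round(3))
K=Ax+.06*np.array([np.cos(np.radians(17)),np.sin(np.radians(17)),0]);print(K)
plan([[K[0],K[1],.245]],-3.5,hand=.6)
E
```

```text
[ 0.550495   -0.04863035  0.156     ] [ 0.6063571  -0.03416625  0.199     ] 0.05770427956286769 14.516510453726317
[[ 0.072  0.997  0.023]
 [ 0.997 -0.071 -0.015]
 [-0.013  0.024 -1.   ]]
[ 0.60587829 -0.0319577   0.        ]
a -4.1 da 0.6 5
[[[0.6, 0.77, 0.18, 0.0, -0.02], [0.6, 0.77, 0.18, 0.0, -0.02], [0.6, 0.77, 0.18, 0.0, -0.02], [0.6, 0.77, 0.18, 0.0, -0.02], [0.6, 0.76, 0.18, 0.0, -0.02]]]
```

Emit:
drive_tool(
  commands=[
    [[0.6,0.77,0.18,0,-0.02],[0.6,0.77,0.18,0,-0.02],[0.6,0.77,0.18,0,-0.02],[0.6,0.77,0.18,0,-0.02],[0.6,0.76,0.16,0,-0.02]],
  ],
)

```text
time: 6.93
eef_pos: [0.6052, -0.0354, 0.2438]
eef_rot: [0.732, 0.681, 0.003, 0.014]
wrist_force: [0.2, -1.2, 0.4]
width: 0.0514
```

Emit:
drive_tool(
  commands=[
    [[0.6,0,0,0,0],[0.6,0,0,0.1,0]],
  ],
)

```text
time: 7.1
eef_pos: [0.6061, -0.0326, 0.2408]
eef_rot: [0.731, 0.682, 0.003, 0.013]
wrist_force: [-0.0, -0.2, 0.1]
width: 0.0516
```

```bash
python3 - <<'E'
from h import *
s=get_state();p=snapshot('wrist');print(s['eef_pos'])
cv2.imwrite('pics/w5.png',p['image'][:,:,::-1])
plan([[.606,-.033,.163]],-3.5,hand=.6)
E
```

```text
[ 0.60613687 -0.03259428  0.24081102]
a -4.0 da 0.5 3
[[[0.6, -0.0, 0.0, 0.85, -0.03], [0.6, -0.0, 0.0, 0.85, -0.03], [0.6, -0.0, 0.0, 0.85, -0.03]]]
```

View pics/w5.png

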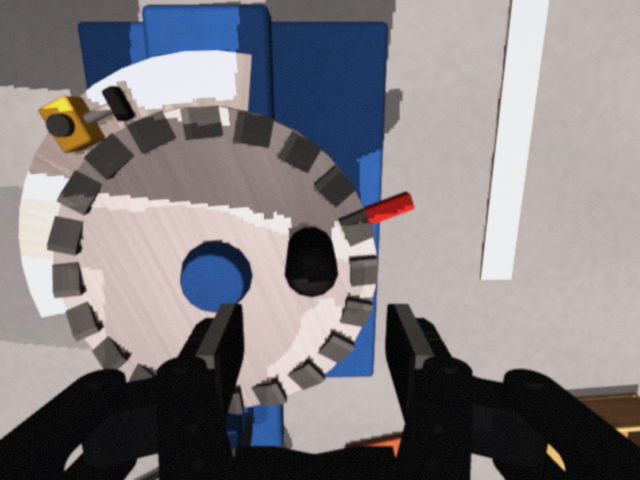

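The knob (column 311) is centred between the fingers (313). The stop cap is at (118,103). I'll descend, grip, and calculate the cap angle.

Emit:
drive_tool(
  commands=[
    [[0.6,0,0,0.85,0],[0.6,0,0,0.85,0],[0.6,-0.05,-0.03,0.85,0],[0.6,0,0,0.1,0],[0,0,0,0,0]],
  ],
  newtons=60,
)

```text
time: 7.57
eef_pos: [0.606, -0.0404, 0.1582]
eef_rot: [0.733, 0.68, 0.003, 0.014]
wrist_force: [0.3, 0.1, 0.6]
width: 0.0404
```

Emit:
drive_tool(
  commands=[
    [[0,0,0,0,0],[0,0,0,0,0],[0,0,0,0,0]],
  ],
)

```text
time: 7.82
eef_pos: [0.6053, -0.0414, 0.1592]
eef_rot: [0.733, 0.68, 0.002, 0.013]
wrist_force: [6.8, 3.0, -21.7]
width: 0.0246
```

```bash
python3 - <<'E'
from h import *
s=get_state();p=snapshot('wrist')
im=p["image"];print(s["eef_pos"],s["width"],s["wrist_force"],s["time"])
for d in boxes_of(p,"collar")[:1]:print(d["uv"])
# project from previous view pose
s0=dict(s);s0["eef_pos"]=np.array([.6061,-.0326,.2408]);s0["eef_rot"]=[.731,.682,.003,.013]
for nme,uv,z in(("cap",(120,105),.14),("yellow",(65,125),.149),("finger",(390,208),.135),("boss",(216,276),.156)):
    X=unproj(p,uv,z,s0);r=X-Ax;print(nme,X.round(4),np.hypot(*r[:2]).round(4),np.degrees(np.arctan2(r[1],r[0])).round(1))
E
```

```text
[ 0.60528651 -0.041353    0.15919399] 0.024636479642753017 [  6.75523921   2.95228513 -21.67923615] 7.8167
[109.1, 50.0]
cap [0.5114 0.0526 0.14  ] 0.1086 110.0
yellow [0.4851 0.0444 0.149 ] 0.1134 124.0
finger [ 0.6549 -0.0151  0.135 ] 0.1118 17.9
boss [ 0.5526 -0.0419  0.156 ] 0.0087 61.8
```

The gripper drifted about 8 mm towards -y during the descent. All three estimates put the knob at y≈-0.033, so I'll regrip centred.

Emit:
drive_tool(
  commands=[
    [[0.5,0,0,0,0],[0.5,0,0,0,0],[0.5,0.28,0.03,-0.05,0],[0.5,0.06,0,0,0],[0.5,0,0,0,0]],
  ],
)

```text
time: 8.33
eef_pos: [0.6092, -0.031, 0.1656]
eef_rot: [0.733, 0.68, 0.004, 0.016]
wrist_force: [-0.1, 0.9, 0.1]
width: 0.0422
```

```bash
python3 - <<'E'
from h import *
s=get_state();p=snapshot('wrist');print(s["eef_pos"],s["eef_rot"],s["width"],s["wrist_force"],s["time"])
cv2.imwrite('pics/w6.png',p['image'][:,:,::-1])
for a in(.6053,.606):print(proj(p,(a,-.033,.199),s),proj(p,(*s["eef_pos"][:2],.199),s))
E
```

```text
[ 0.60918249 -0.03102154  0.1656261 ] [0.73340848 0.67958348 0.00441889 0.01608619] 0.04219722854263056 [-0.08403198  0.94852534  0.06796389] 8.3333
[303.74759958 389.65081579] [316.48662092 382.76521002]
[306.13549321 389.45108176] [316.48662092 382.76521002]
```

View pics/w6.png

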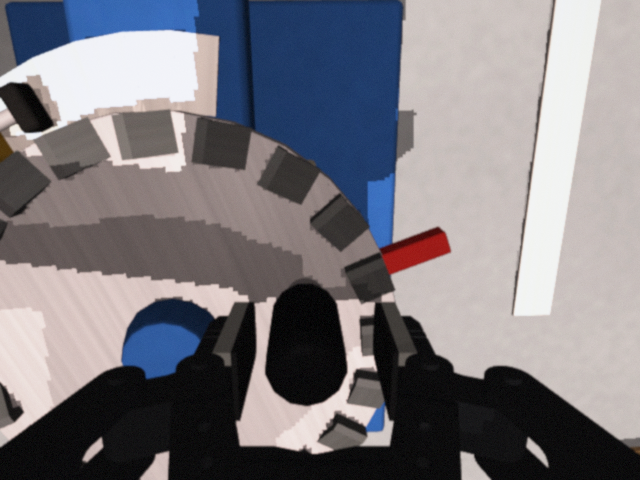

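The knob top is centred at about (306,366), against the pad middle at (316,383). I'll shift 5 mm in +x and -2.5 mm in y in the tool frame, then grip.

Emit:
drive_tool(
  commands=[
    [[0.5,0.2,-0.1,0.1,0],[0.5,0,0,0,0],[0,0,0,0,0],[0,0,0,0,0],[0,0,0,0,0]],
  ],
)

```text
time: 8.8
eef_pos: [0.6067, -0.024, 0.163]
eef_rot: [0.733, 0.68, 0.005, 0.017]
wrist_force: [0.7, -0.0, -1.3]
width: 0.0246
```

Emit:
drive_tool(
  commands=[
    [[0,0,0,0,0],[0,0,0,0,0]],
  ],
)

```text
time: 8.97
eef_pos: [0.6067, -0.024, 0.163]
eef_rot: [0.733, 0.68, 0.005, 0.017]
wrist_force: [-0.0, 1.5, 0.5]
width: 0.0244
```

```bash
cat >> h.py <<'E'
def wheel(C,dth,N,rad=None,lead=0):
    s=get_state();P=s["eef_pos"];r=(P-C)[:2];th=np.arctan2(r[1],r[0]);rr=np.hypot(*r);F=s["wrist_force"];t=np.array([-np.sin(th),np.cos(th)])
    print(np.round(P,4),"w",round(s["width"],4),"F",F.round(1),"rad",rr.round(4),"th",np.degrees(th).round(2),"Ft",round(F[:2]@t,1),"Fr",round(F[:2]@r/rr,1),"t",s["time"])
    R_=rad or rr
    plan([[C[0]+R_*np.cos(th+a),C[1]+R_*np.sin(th+a),P[2]] for a in np.linspace(0,dth,N+1)[1:]],None,n=1,hand=0)
E
python3 - <<'E'
from h import *
wheel(Ax,.6,8,.06)
E
```

```text
[ 0.6067 -0.024   0.163 ] w 0.0244 F [-0.   1.5  0.5] rad 0.0636 th 23.62 Ft 1.4 Fr 0.6 t 8.9667
a -4.3 da 0 8
[[[0, 0.07, -0.18, 0.0, 0.0], [0, 0.12, -0.08, 0.0, 0.0], [0, 0.12, -0.09, 0.0, 0.0], [0, 0.11, -0.1, 0.0, 0.0], [0, 0.1, -0.11, 0.0, 0.0]]]
[[[0, 0.09, -0.12, 0.0, 0.0], [0, 0.08, -0.12, 0.0, 0.0], [0, 0.07, -0.13, 0.0, 0.0]]]
```

```bash
python3 - <<'E'
from h import *
C=np.array([.5495,-.042,0])
wheel(C,.5,5,.06)
E
```

```text
[ 0.6067 -0.024   0.163 ] w 0.0244 F [-0.   1.5  0.5] rad 0.06 th 17.42 Ft 1.5 Fr 0.4 t 8.9667
a -4.3 da 0 5
[[[0, 0.18, -0.08, 0.0, 0.0], [0, 0.17, -0.1, 0.0, 0.0], [0, 0.16, -0.12, 0.0, 0.0], [0, 0.15, -0.13, 0.0, 0.0], [0, 0.14, -0.15, 0.0, 0.0]]]
```

Emit:
drive_tool(
  commands=[
    [[0,0.2,-0.08,0,0],[0,0.18,-0.1,0,0],[0,0.16,-0.12,0,0]],
  ],
)

```text
time: 9.22
eef_pos: [0.6004, -0.01, 0.163]
eef_rot: [0.734, 0.679, 0.005, 0.019]
wrist_force: [8.7, -3.9, -1.1]
width: 0.0244
```

Emit:
drive_tool(
  commands=[
    [[0,0.16,-0.12,0,0],[0,0.15,-0.14,0,0]],
  ],
)

```text
time: 9.38
eef_pos: [0.5941, -0.0013, 0.163]
eef_rot: [0.734, 0.678, 0.005, 0.021]
wrist_force: [3.8, -6.3, 2.2]
width: 0.0246
```

```bash
python3 - <<'E'
from h import *
C=np.array([.5495,-.042,0])
wheel(C,.6,5,.06)
E
```

```text
[ 0.5941 -0.0013  0.163 ] w 0.0246 F [ 3.8 -6.3  2.2] rad 0.0603 th 42.38 Ft -7.2 Fr -1.4 t 9.3833
a -4.5 da 0 5
[[[0, 0.15, -0.19, 0.0, 0.0], [0, 0.13, -0.2, 0.0, 0.0], [0, 0.1, -0.22, 0.0, 0.0], [0, 0.08, -0.23, 0.0, 0.0], [0, 0.05, -0.23, 0.0, 0.0]]]
```

The drag reads 7 N tangential and the radius is 60 mm, so the circle is right. Contact cannot come before world ~88°.

Emit:
drive_tool(
  commands=[
    [[0,0.15,-0.19,0,0],[0,0.13,-0.2,0,0],[0,0.1,-0.22,0,0],[0,0.08,-0.23,0,0],[0,0.03,-0.12,0,0]],
  ],
)

```text
time: 9.8
eef_pos: [0.5691, 0.0152, 0.163]
eef_rot: [0.735, 0.678, 0.007, 0.025]
wrist_force: [8.1, -2.3, -3.1]
width: 0.0244
```

```bash
python3 - <<'E'
from h import *
C=np.array([.5495,-.042,0])
wheel(C,.25,5,.06)
E
```

```text
[0.5691 0.0152 0.163 ] w 0.0244 F [ 8.1 -2.3 -3.1] rad 0.0604 th 71.05 Ft -8.4 Fr 0.5 t 9.8
a -4.6 da 0 5
[[[0, 0.01, -0.1, 0.0, 0.0], [0, 0.02, -0.1, 0.0, 0.0], [0, 0.01, -0.1, 0.0, 0.0], [0, 0.01, -0.1, 0.0, 0.0], [0, 0.0, -0.1, 0.0, 0.0]]]
```

Emit:
drive_tool(
  commands=[
    [[0,0.03,-0.1,0,0],[0,0.02,-0.1,0,0],[0,0.02,-0.1,0,0],[0,0.01,-0.1,0,0],[0,0.01,-0.1,0,0]],
  ],
)

```text
time: 10.22
eef_pos: [0.5559, 0.0182, 0.163]
eef_rot: [0.735, 0.678, 0.009, 0.028]
wrist_force: [6.7, -2.8, -0.4]
width: 0.0247
```

```bash
python3 - <<'E'
from h import *
C=np.array([.5495,-.042,0])
wheel(C,.2,5,.06)
E
```

```text
[0.5559 0.0182 0.163 ] w 0.0247 F [ 6.7 -2.8 -0.4] rad 0.0605 th 83.92 Ft -7.0 Fr -2.1 t 10.2167
a -4.6 da 0 5
[[[0, -0.02, -0.08, 0.0, 0.0], [0, -0.0, -0.08, 0.0, 0.0], [0, -0.01, -0.08, 0.0, 0.0], [0, -0.01, -0.08, 0.0, 0.0], [0, -0.01, -0.08, 0.0, 0.0]]]
```

Emit:
drive_tool(
  commands=[
    [[0,-0.01,-0.09,0,0],[0,-0.01,-0.09,0,0],[0,-0.01,-0.09,0,0],[0,-0.01,-0.07,0,0]],
  ],
)

```text
time: 10.55
eef_pos: [0.547, 0.0185, 0.163]
eef_rot: [0.735, 0.677, 0.011, 0.029]
wrist_force: [6.5, 0.0, -1.5]
width: 0.0247
```

```bash
python3 - <<'E'
from h import *
C=np.array([.5495,-.042,0])
wheel(C,.2,5,.06)
p=snapshot("top");cv2.imwrite("pics/t3.png",cv2.resize(p["image"][200:345,250:430,::-1],(720,580)))
E
```

```text
[0.547  0.0185 0.163 ] w 0.0247 F [ 6.5  0.  -1.5] rad 0.0605 th 92.39 Ft -6.5 Fr -0.2 t 10.55
a -4.6 da 0 5
[[[0, -0.03, -0.08, 0.0, 0.0], [0, -0.01, -0.08, 0.0, 0.0], [0, -0.02, -0.08, 0.0, 0.0], [0, -0.02, -0.08, 0.0, 0.0], [0, -0.02, -0.08, 0.0, 0.0]]]
```

View pics/t3.png

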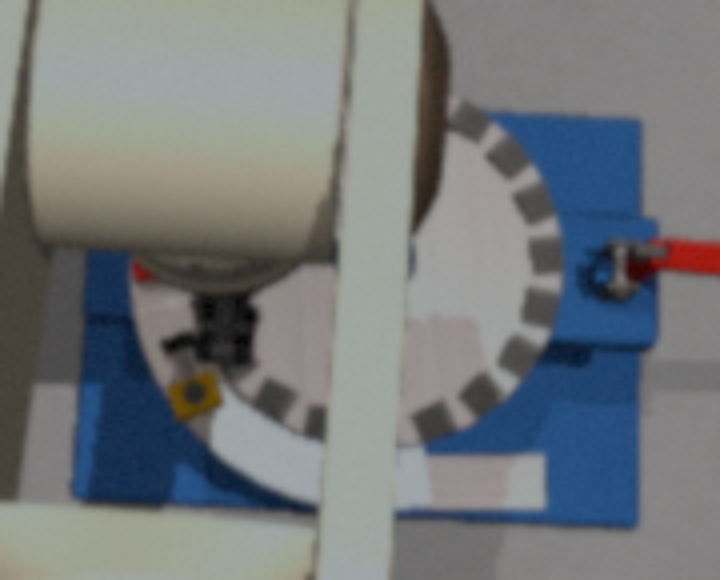

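The finger is at (140,270) and the cap at (182,345), still roughly 15–20° apart. I'll continue slowly.

Emit:
drive_tool(
  commands=[
    [[0,-0.02,-0.09,0,0],[0,-0.02,-0.09,0,0],[0,-0.02,-0.08,0,0]],
  ],
)

```text
time: 10.85
eef_pos: [0.54, 0.0178, 0.163]
eef_rot: [0.735, 0.677, 0.012, 0.03]
wrist_force: [7.5, 0.8, 0.5]
width: 0.0246
```

```bash
python3 - <<'E'
from h import *
C=np.array([.5495,-.042,0])
wheel(C,.15,5,.06)
E
```

```text
[0.54   0.0178 0.163 ] w 0.0246 F [7.5 0.8 0.5] rad 0.0605 th 99.05 Ft -7.5 Fr -0.4 t 10.85
a -4.6 da 0 5
[[[0, -0.03, -0.05, 0.0, 0.0], [0, -0.02, -0.06, 0.0, 0.0], [0, -0.02, -0.06, 0.0, 0.0], [0, -0.02, -0.06, 0.0, 0.0], [0, -0.02, -0.06, 0.0, 0.0]]]
```

Emit:
drive_tool(
  commands=[
    [[0,-0.02,-0.07,0,0],[0,-0.02,-0.06,0,0]],
  ],
)

```text
time: 11.02
eef_pos: [0.5365, 0.0171, 0.163]
eef_rot: [0.735, 0.677, 0.013, 0.03]
wrist_force: [6.8, 1.8, -0.6]
width: 0.0243
```

```bash
python3 - <<'E'
from h import *
C=np.array([.5495,-.042,0])
wheel(C,.1,4,.06)
E
```

```text
[0.5365 0.0171 0.163 ] w 0.0243 F [ 6.8  1.8 -0.6] rad 0.0605 th 102.39 Ft -7.1 Fr 0.3 t 11.0167
a -4.6 da 0 4
[[[0, -0.03, -0.04, 0.0, 0.0], [0, -0.02, -0.05, 0.0, 0.0], [0, -0.02, -0.05, 0.0, 0.0], [0, -0.02, -0.05, 0.0, 0.0]]]
```

Emit:
drive_tool(
  commands=[
    [[0,-0.02,-0.06,0,0],[0,-0.02,-0.05,0,0]],
  ],
)

```text
time: 11.18
eef_pos: [0.5337, 0.0164, 0.163]
eef_rot: [0.735, 0.677, 0.014, 0.031]
wrist_force: [7.2, 2.2, -0.2]
width: 0.0239
```

```bash
python3 - <<'E'
from h import *
C=np.array([.5495,-.042,0])
wheel(C,.1,4,.06)
E
```

```text
[0.5337 0.0164 0.163 ] w 0.0239 F [ 7.2  2.2 -0.2] rad 0.0605 th 105.17 Ft -7.5 Fr 0.2 t 11.1833
a -4.6 da 0 4
[[[0, -0.03, -0.04, 0.0, 0.0], [0, -0.02, -0.05, 0.0, 0.0], [0, -0.02, -0.05, 0.0, 0.0], [0, -0.02, -0.05, 0.0, 0.0]]]
```

Emit:
drive_tool(
  commands=[
    [[0,-0.03,-0.06,0,0],[0,-0.02,-0.05,0,0]],
  ],
)

```text
time: 11.35
eef_pos: [0.5308, 0.0156, 0.163]
eef_rot: [0.735, 0.677, 0.015, 0.031]
wrist_force: [10.1, 1.8, -1.1]
width: 0.0245
```

```bash
python3 - <<'E'
from h import *
C=np.array([.5495,-.042,0])
wheel(C,.1,4,.06)
E
```

```text
[0.5308 0.0156 0.163 ] w 0.0245 F [10.1  1.8 -1.1] rad 0.0606 th 107.96 Ft -10.1 Fr -1.4 t 11.35
a -4.6 da 0 4
[[[0, -0.04, -0.04, 0.0, 0.0], [0, -0.02, -0.05, 0.0, 0.0], [0, -0.02, -0.04, 0.0, 0.0], [0, -0.02, -0.04, 0.0, 0.0]]]
```

Tangential force rose to 10 N, so contact is probably starting. I'll make small steps towards 18 N.

Emit:
drive_tool(
  commands=[
    [[0,-0.02,-0.05,0,0]],
  ],
)

```text
time: 11.43
eef_pos: [0.5299, 0.0153, 0.1631]
eef_rot: [0.735, 0.677, 0.016, 0.031]
wrist_force: [12.8, 1.8, -4.0]
width: 0.0243
```

```bash
python3 - <<'E'
from h import *
C=np.array([.5495,-.042,0])
wheel(C,.05,2,.06)
E
```

```text
[0.5299 0.0153 0.1631] w 0.0243 F [12.8  1.8 -4. ] rad 0.0606 th 108.91 Ft -12.7 Fr -2.5 t 11.4333
a -4.6 da 0 2
[[[0, -0.04, -0.04, 0.0, 0.0], [0, -0.02, -0.05, 0.0, 0.0]]]
```

Emit:
drive_tool(
  commands=[
    [[0,-0.02,-0.05,0,0]],
  ],
)

```text
time: 11.52
eef_pos: [0.5291, 0.015, 0.1631]
eef_rot: [0.735, 0.677, 0.017, 0.032]
wrist_force: [15.3, 3.6, -3.4]
width: 0.024
```

Emit:
drive_tool(
  commands=[
    [[0,-0.01,-0.03,0,0]],
  ],
)

```text
time: 11.6
eef_pos: [0.529, 0.015, 0.1631]
eef_rot: [0.735, 0.677, 0.017, 0.032]
wrist_force: [15.9, 3.0, -4.9]
width: 0.0242
```

```bash
python3 - <<'E'
from h import *
C=np.array([.5495,-.042,0])
wheel(C,.05,2,.06)
E
```

```text
[0.529  0.015  0.1631] w 0.0242 F [15.9  3.  -4.9] rad 0.0606 th 109.83 Ft -16.0 Fr -2.6 t 11.6
a -4.6 da 0 2
[[[0, -0.04, -0.04, 0.0, 0.0], [0, -0.02, -0.04, 0.0, 0.0]]]
```

Emit:
drive_tool(
  commands=[
    [[0,-0.02,-0.05,0,0],[0,-0.01,-0.03,0,0],[0,-0.01,-0.03,0,0]],
  ],
)

```text
time: 11.85
eef_pos: [0.5284, 0.0148, 0.1631]
eef_rot: [0.735, 0.677, 0.021, 0.034]
wrist_force: [15.5, 3.3, -3.4]
width: 0.0243
```

```bash
python3 - <<'E'
from h import *
C=np.array([.5495,-.042,0])
wheel(C,.05,2,.06)
E
```

```text
[0.5284 0.0148 0.1631] w 0.0243 F [15.5  3.3 -3.4] rad 0.0606 th 110.38 Ft -15.7 Fr -2.3 t 11.85
a -4.6 da 0 2
[[[0, -0.04, -0.04, 0.0, 0.0], [0, -0.02, -0.04, 0.0, 0.0]]]
```

Emit:
drive_tool(
  commands=[
    [[0,-0.01,-0.04,0,0],[0,-0.01,-0.03,0,0],[0,-0.01,-0.03,0,0],[0,-0.01,-0.03,0,0]],
  ],
)

```text
time: 12.18
eef_pos: [0.5283, 0.0148, 0.1632]
eef_rot: [0.735, 0.677, 0.025, 0.036]
wrist_force: [14.2, 2.9, -4.2]
width: 0.0245
```

```bash
python3 - <<'E'
from h import *
C=np.array([.5495,-.042,0])
wheel(C,.05,2,.06);s=get_state();print(s["moment"].round(2),s["qvel"].round(3))
E
```

```text
[0.5283 0.0148 0.1632] w 0.0245 F [14.2  2.9 -4.2] rad 0.0606 th 110.46 Ft -14.3 Fr -2.3 t 12.1833
a -4.6 da 0 2
[[[0, -0.04, -0.04, 0.0, 0.0], [0, -0.02, -0.04, 0.0, 0.0]]]
[ 0.63 -0.5   0.21] [-0.006 -0.016  0.02   0.011 -0.026 -0.009]
```

Emit:
drive_tool(
  commands=[
    [[0,-0.02,-0.06,0,0],[0,-0.01,-0.05,0,0],[0,-0.01,-0.04,0,0]],
  ],
)

```text
time: 12.43
eef_pos: [0.5275, 0.0145, 0.1632]
eef_rot: [0.734, 0.677, 0.028, 0.039]
wrist_force: [20.0, 2.9, -5.8]
width: 0.0243
```

```bash
python3 - <<'E'
from h import *
C=np.array([.5495,-.042,0])
wheel(C,.05,2,.06)
E
```

```text
[0.5275 0.0145 0.1632] w 0.0243 F [20.   2.9 -5.8] rad 0.0607 th 111.27 Ft -19.7 Fr -4.6 t 12.4333
a -4.6 da 0 2
[[[0, -0.04, -0.03, 0.0, 0.0], [0, -0.02, -0.04, 0.0, 0.0]]]
```

About 7 N is on the cap. I'll hold it lightly for over 0.3 s, then open the hand (no travel) and rise.

Emit:
drive_tool(
  commands=[
    [[0,0,-0.03,0,0],[0,0,-0.03,0,0],[0,0,-0.03,0,0],[0,0,-0.03,0,0],[0,0,-0.03,0,0]],
  ],
)

```text
time: 12.85
eef_pos: [0.5276, 0.0146, 0.1632]
eef_rot: [0.734, 0.677, 0.032, 0.042]
wrist_force: [16.8, -0.1, -2.6]
width: 0.0246
```

Emit:
drive_tool(
  commands=[
    [[0.35,0,0,0,0],[0.45,0,0,0,0],[0.5,0,0,0,0],[0.5,0,0,-0.5,0],[0.5,0,0,-0.9,0]],
  ],
)

```text
time: 13.27
eef_pos: [0.522, 0.0153, 0.2009]
eef_rot: [0.735, 0.676, 0.03, 0.039]
wrist_force: [0.3, -0.5, -0.0]
width: 0.0427
```

Emit:
drive_tool(
  commands=[
    [[0.5,0,0,-0.9,0],[0.5,0,0,-0.4,0],[0.5,0,0,0,0]],
  ],
)

```text
time: 13.52
eef_pos: [0.518, 0.0161, 0.2453]
eef_rot: [0.735, 0.676, 0.031, 0.041]
wrist_force: [0.5, -0.6, -1.0]
width: 0.0433
```

```bash
python3 - <<'E'
from h import *
s=get_state();print(s["eef_pos"],R.from_quat(s["eef_rot"]).as_matrix().round(3),s["width"],s["wrist_force"])
p=snapshot("side")
for d in boxes_of(p,"pawl_tab")[:2]:print(d["score"],d["uv"],[unproj(p,d["uv"],z) for z in(.15,.165,.18)])
p=snapshot("top")
for d in boxes_of(p,"pawl_tab")[:2]:print(d["score"],d["uv"],[unproj(p,d["uv"],z) for z in(.15,.165,.18)])
im=p["image"];h=cv2.cvtColor(im,cv2.COLOR_RGB2HSV).astype(int);H,S,V=h[...,0],h[...,1],h[...,2]
m=((H<8)|(H>172))&(S>150)&(V>80);m[:,:395]=0;m[:,440:]=0;m[:245]=0;m[290:]=0
v,u=np.nonzero(m);print(u.min(),u.max(),v.min(),v.max());print(unproj(p,(u.min(),v.mean()),.17),unproj(p,(u.max(),v.mean()),.17))
E
```

```text
[0.51795755 0.01608856 0.24528802] [[ 0.083  0.991  0.1  ]
 [ 0.996 -0.082 -0.018]
 [-0.01   0.102 -0.995]] 0.04327395249003801 [ 0.52787735 -0.58032593 -0.96952996]
0.76 [423.7, 264.8] [array([ 0.54348568, -0.21327285,  0.15      ]), array([ 0.54037145, -0.20983868,  0.165     ]), array([ 0.53725722, -0.20640452,  0.18      ])]
412 437 260 268
[ 0.54075556 -0.1854844   0.17      ] [ 0.54019617 -0.23524884  0.17      ]
```

The hand is clear and the pawl is still flipped (tab spans y -0.185..-0.235). The hand has picked up about 6° of tilt, so I'll make the planner use the true axes and go back to the tab.

```bash
python3 - <<'E'
s=open('h.py').read()
s=s.replace("th=np.radians(a+da*i/N);y=np.array([np.cos(th),np.sin(th),0]);z=np.array([0,0,-1.]);x=np.cross(y,z)","x,y,z=(M@R.from_euler('z',-da*i/N,degrees=True).as_matrix()).T")
open('h.py','w').write(s)
E
python3 - <<'E'
from h import *
from scipy.optimize import least_squares
Q=np.array([(-.2231,.1875),(-.2105,.1989),(-.1758,.2084),(-.1432,.1952)])
f=least_squares(lambda c:np.hypot(Q[:,0]-c[0],Q[:,1]-c[1])-c[2],[-.175,.15,.055]);print(f.x,f.fun)
plan([[.538,-.218,.245]],-3.5,hand=.5)
E
```

```text
[-0.17935556  0.1524629   0.05599738] [ 4.87993749e-05 -8.33376686e-05  5.26039473e-05 -1.80656475e-05]
a -4.7 da 1.2 9
[[[0.5, -0.86, 0.15, 0.01, -0.02], [0.5, -0.86, 0.15, 0.01, -0.02], [0.5, -0.86, 0.14, 0.01, -0.02], [0.5, -0.86, 0.14, 0.01, -0.02], [0.5, -0.86, 0.14, 0.01, -0.02]]]
[[[0.5, -0.86, 0.14, 0.01, -0.02], [0.5, -0.86, 0.14, 0.01, -0.02], [0.5, -0.86, 0.13, 0.01, -0.02], [0.5, -0.86, 0.13, 0.01, -0.02]]]
```

The recorded tab positions fit a circle to 0.1 mm (hinge y=-0.1794, z=0.1525, r=56 mm).

Emit:
drive_tool(
  commands=[
    [[0.5,-0.86,0.15,0.01,-0.02],[0.5,-0.86,0.15,0.01,-0.02],[0.5,-0.86,0.14,0.01,-0.02],[0.5,-0.86,0.14,0.01,-0.02],[0.5,-0.86,0.14,0.01,-0.02]],
  ],
)

```text
time: 14.13
eef_pos: [0.5273, -0.1141, 0.2366]
eef_rot: [0.729, 0.683, 0.027, 0.035]
wrist_force: [0.8, 0.0, 0.4]
width: 0.0426
```

Emit:
drive_tool(
  commands=[
    [[0.5,-0.86,0.14,0.01,-0.02],[0.5,-0.86,0.14,0.01,-0.02],[0.5,-0.8,0.13,0.01,-0.02],[0.5,-0.5,0.13,0.01,-0.02],[0.5,0,0,0,0]],
  ],
)

```text
time: 14.55
eef_pos: [0.5359, -0.214, 0.2293]
eef_rot: [0.728, 0.685, 0.025, 0.03]
wrist_force: [0.4, 1.0, 0.0]
width: 0.0422
```

```bash
python3 - <<'E'
from h import *
s=get_state();print(s["eef_pos"],s["eef_rot"],s["time"])
plan([[.5373,-.222,.20],[.5373,-.222,.168]],-3.5,hand=.5)
E
```

```text
[ 0.5358869  -0.21403808  0.22931895] [0.72753091 0.68493534 0.02518044 0.03046803] 14.55
a -3.4 da -0.1 4
[[[0.5, -0.13, -0.01, 0.49, 0.0], [0.5, -0.13, -0.01, 0.49, 0.0], [0.5, 0.0, -0.04, 0.53, 0.0], [0.5, 0.0, -0.04, 0.53, 0.0]]]
```

Emit:
drive_tool(
  commands=[
    [[0.5,-0.13,-0.01,0.49,0],[0.5,-0.1,-0.02,0.49,0],[0.5,0,-0.04,0.53,0],[0.5,0,-0.03,0.4,0],[0.5,0,0,0,0]],
  ],
)

```text
time: 14.97
eef_pos: [0.5352, -0.2206, 0.1637]
eef_rot: [0.729, 0.684, 0.024, 0.027]
wrist_force: [0.5, -0.3, -1.3]
width: 0.0427
```

```bash
python3 - <<'E'
from h import *
s=get_state();print(s["eef_pos"],s["wrist_force"],s["time"])
p=snapshot("wrist");cv2.imwrite("pics/w7.png",p["image"][:,:,::-1])
im=p["image"];h=cv2.cvtColor(im,cv2.COLOR_RGB2HSV).astype(int);H,S,V=h[...,0],h[...,1],h[...,2]
m=((H<8)|(H>172))&(S>150)&(V>50);m[:,:200]=0;m[:,430:]=0
for w in range(250,450,15):
    u=np.nonzero(m[w])[0]; print(w,u.min() if len(u) else 0,u.max() if len(u) else 0,end="; ")
plan([[.5373,-.222,.168]],-3.5,hand=.5)
E
```

```text
[ 0.53515763 -0.22063396  0.16371656] [ 0.45017163 -0.26378972 -1.29449678] 14.9667
250 304 350; 265 301 352; 280 300 351; 295 301 350; 310 300 350; 325 301 348; 340 301 347; 355 301 347; 370 275 346; 385 264 352; 400 261 356; 415 260 357; 430 263 352; 445 274 338; a -3.6 da 0.1 1
[[[0.5, -0.04, 0.07, -0.1, -0.02]]]
```

The tab (columns 301–349) lies between the fingers, about 4 mm off centre. I'll shift and grip.

Emit:
drive_tool(
  commands=[
    [[0.5,0,0.12,-0.1,0],[0.5,0,0,0,0],[0,0,0,0,0],[0,0,0,0,0],[0,0,0,0,0]],
  ],
  newtons=40,
)

```text
time: 15.43
eef_pos: [0.5384, -0.2201, 0.1705]
eef_rot: [0.728, 0.684, 0.023, 0.027]
wrist_force: [-12.6, 0.6, -1.0]
width: 0.0153
```

Emit:
drive_tool(
  commands=[
    [[0,0,0,0,0]],
  ],
)

```text
time: 15.52
eef_pos: [0.5379, -0.22, 0.1708]
eef_rot: [0.728, 0.684, 0.023, 0.026]
wrist_force: [4.1, 2.2, -2.2]
width: 0.0154
```

```bash
cat >> h.py <<'E'
def arc(d,N,c=(-.1794,.1525),rad=None):
    """move tab d rad about the hinge (negative = towards wheel)"""
    s=get_state();P=s["eef_pos"];g=np.array([P[1]-c[0],P[2]+.019-c[1]]);a=np.arctan2(g[1],g[0]);rr=np.hypot(*g);rd=rad or rr
    print(np.round(P,4),"w",round(s["width"],4),"F",s["wrist_force"].round(1),"r",rr.round(4),"a",round(a,3),"t",s["time"])
    plan([[P[0]+.061*-(rr*np.cos(a)-rd*np.cos(a+b)) *-1*-1,c[0]+rd*np.cos(a+b),c[1]+rd*np.sin(a+b)-.019] for b in np.linspace(0,d,N+1)[1:]],None,n=1,hand=0)
E
python3 -c "
from h import *
arc(1.55,12)"
```

```text
[ 0.5379 -0.22    0.1708] w 0.0154 F [ 4.1  2.2 -2.2] r 0.0551 a 2.399 t 15.5167
a -3.6 da 0 12
[[[0, -0.15, -0.01, 0.18, 0.0], [0, -0.12, -0.01, 0.2, 0.0], [0, -0.1, -0.02, 0.22, 0.0], [0, -0.07, -0.02, 0.23, 0.0], [0, -0.04, -0.02, 0.23, 0.0]]]
[[[0, -0.01, -0.02, 0.24, 0.0], [0, 0.02, -0.02, 0.24, 0.0], [0, 0.05, -0.02, 0.23, 0.0], [0, 0.08, -0.02, 0.22, 0.0], [0, 0.11, -0.01, 0.21, 0.0]]]
[[[0, 0.14, -0.01, 0.19, 0.0], [0, 0.16, -0.01, 0.17, 0.0]]]
```

```bash
python3 -c "
from h import *
arc(-1.45,13)"
```

```text
[ 0.5379 -0.22    0.1708] w 0.0154 F [ 4.1  2.2 -2.2] r 0.0551 a 2.399 t 15.5167
a -3.6 da 0 13
[[[0, 0.15, 0.01, -0.14, 0.0], [0, 0.16, 0.01, -0.13, 0.0], [0, 0.17, 0.01, -0.11, 0.0], [0, 0.19, 0.01, -0.09, 0.0], [0, 0.19, 0.0, -0.07, 0.0]]]
[[[0, 0.2, 0.0, -0.04, 0.0], [0, 0.2, 0.0, -0.02, 0.0], [0, 0.21, -0.0, 0.0, 0.0], [0, 0.2, -0.0, 0.02, 0.0], [0, 0.2, -0.0, 0.05, 0.0]]]
[[[0, 0.19, -0.01, 0.07, 0.0], [0, 0.18, -0.01, 0.09, 0.0], [0, 0.17, -0.01, 0.11, 0.0]]]
```

Emit:
drive_tool(
  commands=[
    [[0,0.15,0.01,-0.15,0],[0,0.16,0.01,-0.14,0],[0,0.17,0.01,-0.12,0],[0,0.19,0.01,-0.1,0],[0,0.19,0,-0.08,0]],
  ],
)

```text
time: 15.93
eef_pos: [0.5393, -0.1938, 0.1897]
eef_rot: [0.729, 0.684, 0.022, 0.027]
wrist_force: [1.9, -4.2, -4.8]
width: 0.0148
```

```bash
python3 -c "
from h import *
s=get_state();P=s['eef_pos']
a=np.arctan2(P[2]+.019-.1525,P[1]+.1794)
arc(.95-a,8,rad=.0558)"
```

```text
[ 0.5393 -0.1938  0.1897] w 0.0148 F [ 1.9 -4.2 -4.8] r 0.0581 a 1.821 t 15.9333
a -3.6 da 0 8
[[[0, 0.22, -0.0, 0.03, 0.0], [0, 0.2, 0.0, -0.02, 0.0], [0, 0.2, -0.0, 0.0, 0.0], [0, 0.2, -0.0, 0.03, 0.0], [0, 0.2, -0.0, 0.05, 0.0]]]
[[[0, 0.19, -0.01, 0.07, 0.0], [0, 0.18, -0.01, 0.09, 0.0], [0, 0.17, -0.01, 0.11, 0.0]]]
```

Emit:
drive_tool(
  commands=[
    [[0,0.22,0,0.03,0],[0,0.21,0,-0.01,0],[0,0.21,0,0.02,0],[0,0.21,0,0.05,0],[0,0.21,0,0.07,0]],
  ],
)

```text
time: 16.35
eef_pos: [0.5417, -0.1614, 0.1913]
eef_rot: [0.728, 0.684, 0.021, 0.031]
wrist_force: [-6.2, -2.9, 5.2]
width: 0.0152
```

```bash
python3 -c "
from h import *
s=get_state();P=s['eef_pos']
a=np.arctan2(P[2]+.019-.1525,P[1]+.1794)
arc(.88-a,4,rad=.0558)"
```

```text
[ 0.5417 -0.1614  0.1913] w 0.0152 F [-6.2 -2.9  5.2] r 0.0605 a 1.268 t 16.35
a -3.5 da 0 4
[[[0, 0.13, -0.02, 0.21, 0.0], [0, 0.16, -0.01, 0.08, 0.0], [0, 0.16, -0.01, 0.09, 0.0], [0, 0.15, -0.01, 0.11, 0.0]]]
```

Emit:
drive_tool(
  commands=[
    [[0,0.13,-0.02,0.15,0],[0,0.16,-0.01,0.1,0],[0,0.16,-0.01,0.12,0],[0,0.15,-0.01,0.12,0]],
  ],
)

```text
time: 16.68
eef_pos: [0.543, -0.141, 0.1831]
eef_rot: [0.727, 0.685, 0.021, 0.035]
wrist_force: [-3.8, -0.4, 6.6]
width: 0.015
```

```bash
python3 -c "
from h import *
arc(-.06,2)"
```

```text
[ 0.543  -0.141   0.1831] w 0.015 F [-3.8 -0.4  6.6] r 0.0627 a 0.912 t 16.6833
a -3.4 da 0 2
[[[0, 0.05, -0.0, 0.04, 0.0], [0, 0.05, -0.0, 0.04, 0.0]]]
```

The pawl is nearly on the teeth (angle 0.91 against 0.87 at the first grasp). I'll release it so it settles, then rise clear.

Emit:
drive_tool(
  commands=[
    [[0,0.05,0,0.05,0],[0.4,0,0,0,0],[0.5,0,0,0,0],[0.5,0,0,0,0],[0.5,0,0,-0.6,0]],
  ],
)

```text
time: 17.1
eef_pos: [0.5413, -0.136, 0.1986]
eef_rot: [0.727, 0.686, 0.022, 0.034]
wrist_force: [-0.1, 0.4, -0.7]
width: 0.043
```

Emit:
drive_tool(
  commands=[
    [[0.5,0,0,-0.9,0],[0.5,-0.3,0,-0.9,0],[0.5,-0.9,0,0,0],[0.5,-0.9,0,0,0],[0.5,-0.9,0,0,0]],
  ],
)

```text
time: 17.52
eef_pos: [0.533, -0.223, 0.2613]
eef_rot: [0.725, 0.688, 0.024, 0.036]
wrist_force: [0.7, 0.2, 0.0]
width: 0.0426
```

Emit:
drive_tool(
  commands=[
    [[0.5,-0.9,0,0,0],[0.5,-0.9,0,0,0],[0.5,-0.4,0,0,0],[0.5,0,0,0,0],[0.5,0,0,0,0]],
  ],
)

```text
time: 17.93
eef_pos: [0.5288, -0.2964, 0.263]
eef_rot: [0.726, 0.686, 0.025, 0.037]
wrist_force: [-0.6, -0.3, -0.8]
width: 0.0429
```

```bash
python3 - <<'E'
from h import *
s=get_state();print(s["eef_pos"],s["wrist_force"],s["time"])
p=snapshot("top");q=snapshot("wrist")
a=cv2.resize(p["image"][200:345,250:430,::-1],(400,322));b=cv2.resize(q["image"][:,:,::-1],(400,300));b=cv2.copyMakeBorder(b,0,22,0,0,0)
q=snapshot("side");c=cv2.resize(q["image"][200:350,240:440,::-1],(400,278))
c=np.hstack([c,np.zeros((278,400,3),np.uint8)])
cv2.imwrite("pics/end.png",np.vstack([np.hstack([a,b]),c]))
E
```

```text
[ 0.52878827 -0.29639677  0.26301213] [-0.60147252 -0.32155613 -0.79764331] 17.9333
```

View pics/end.png

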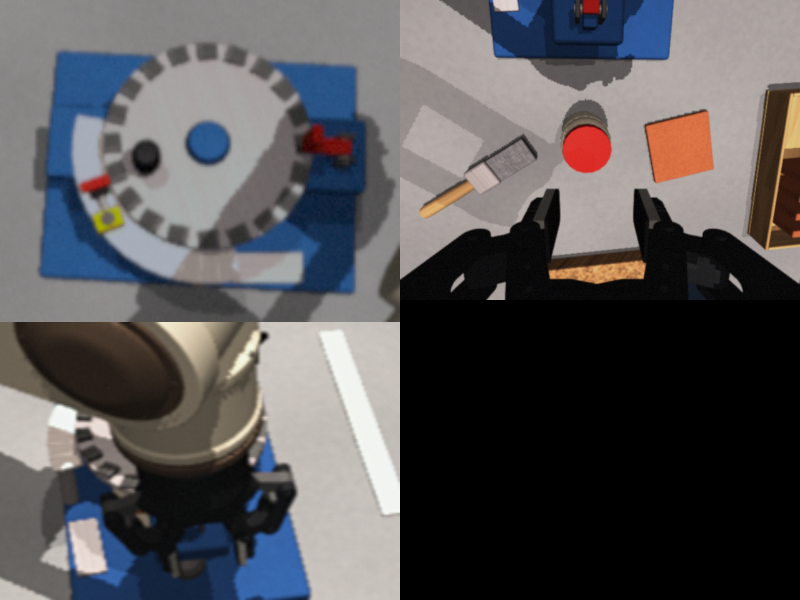

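The finger (95,184) rests on the stop cap, the pawl tab (320,137) lies on the teeth as it did at the start, and the bystanders are in place. I'll do one numeric check, then hand in.

```bash
python3 - <<'E'
from h import *
p=snapshot("top");h=cv2.cvtColor(p["image"],cv2.COLOR_RGB2HSV).astype(int);H,S,V=h[...,0],h[...,1],h[...,2]
m=((H<8)|(H>172))&(S>150)&(V>80);m[:,:380]=0;m[:,415:]=0;m[:250]=0;m[280:]=0
v,u=np.nonzero(m);print(len(u),u.mean(),v.mean(),u.min(),u.max(),v.min(),v.max())
if abs(u.mean()-398.1)<3: job_done();print("handed in")
E
```

```text
124 398.758064516129 263.9274193548387 391 407 256 269
the job is handed in; nothing more can be done
handed in
```

The job is handed in at about 18 s of the 61 s allowed. The hand-in call reports no verdict, so the results below come from my own checks.

- **Pawl opened:** I gripped the tab, swung it over its hinge and let go. The wrist picture afterwards showed it staying flipped back.
- **Wheel wound back:** I led the knob counter-clockwise with about 7 N of drag until the finger met the cap, near q ≈ 1.9 rad. The peak push at the knob was about 20 N, which works out to about 7 N on the cap, and I held it there about 0.4 s. I estimated the cap force from the wrist force minus drag, so it is good to 1–2 N. As an example of that uncertainty, one earlier reading gave 4.8 N from force and 6.6 N from wheel angle.
- **Pawl laid down:** I gripped the tab again, swung it back onto the teeth, released it and moved the hand clear.

**Last checks:** In the final top picture the red finger sits at the cap. The pawl's red patch is at (398.8, 263.9) px against (398.1, 264.2) at the start, so it is down. The wrist force reads about zero. The bystanders visible in the final pictures looked in place, but I did not measure their positions.

**What disagreed:**
- My first camera estimates of the wheel and hinge centres were 5–7 mm off from what gripping and leading the parts showed.
- The first knob grip was off-centre, so I opened and gripped it again before turning.
- The hand picked up about 6° of tilt while pushing, with no visible effect.

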